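Stand the scraper in the utensil crock

ROBOT

A 6-joint arm with a two-finger parallel gripper is mounted at the origin on the work surface. World frame = base frame: x ahead of the robot, y to its left, z up, the work surface at z = 0. Lengths are in m, angles in rad, forces in N, time in s.
With the tool pointing down it reaches from about 0.275 to 1 m from the base axis. Payload 8.4 kg.
Tool frame: the origin (TCP) lies at the very end of the fingers, on their centre line; the grasp point (between the pads) lies 19 mm behind it (ctrl.grasp_offset is the distance from the TCP to the grasp point, in m); z points along the fingers, y is the direction in which the jaws open and shut (so a half turn about z gives the same grasp; the last joint's range is limited). The gripper opens to 85 mm and grips with 20 to 120 N. Pads are 22 mm wide; open, the fingers measure 114 mm over their backs; the gripper's body (76 mm by 85 mm) begins 54 mm behind the grasp point. The pads swing forward as they close: fully open they stand 13 mm farther back than shut.
Start: joints at [1.293, 0.353, 1.633, -0, 1.155, -0.002], TCP at [0.17, 0.601, 0.231] pointing down, gripper open.
Joint ranges: [-2.63, 2.63], [-0.92, 2.1], [0.06, 2.66], [-1.3, 4.44], [0, 2.69], [-3.02, 3.02]. Speed limits (rad/s): [2.22, 2.22, 2.79, 3.14, 3.14, 3.14].

INTERFACE

Orientations are given as a rotation vector (axis times angle).
In Python, from rig import ctrl gives the robot as it stands.
- The arm moves only by the tool step_arm, never from a script. Its argument "series" is a list of rows, each a list of 2 entries, a list of its own where there are three numbers: the shift along the world's x, y, z in units of 30 mm (1.0 is 30 mm), then the turn about the world's z in units of 8 degrees (1.0 is 8 degrees). A call has 1 to 12 rows; each row shifts and turns the pose as measured when the row begins; what a row does not reach is not made up. A row lasts 1/10 s, in which the tool goes at most 50 mm and 8.59 degrees, less where a joint would pass 70% of its speed; a pose out of reach is approached as far as the arm can. A call is refused whole if a number of a shift passes 1 or a number of a turn 1, either way. A call with a gripper value outside its range is refused whole. "hand" is the closure, from -1 (fully open) to 1 (shut), set as the call begins (left out, the last holds). The fingers move at their own pace and stop on an object; "force" is the grip in N (left out, the last holds). Time passes only in rows, so rows that do not move let the fingers close. It gives the time, the measured TCP pose, the force and the opening at its end, in the units of the state.
- ctrl.sense(): the state, without advancing time (a new reading comes with each control period).
- ctrl.camera(name): name is "side" or "top" or "wrist"; returns the picture (420x560x3 uint8, red, green, blue); there is no depth.
- ctrl.camera_params(name): a dict with "fx", "fy", "cx", "cy" (pixels), "cam_to_world" (4x4, takes a point from camera to world coordinates); the wrist camera has in their place "tool_from_camera" (4x4, takes a point from camera to tool coordinates, whose origin is the TCP and whose axes are the flange's). Camera axes: x right, y up, looking along -z (the intrinsics and any distortion apply to the point x, -y, -z); pixel columns grow to the right and rows downward; lengths in m; the calibration is good to about 2 mm. A picture is of the moment at which its call begins: read the wrist's pose just before it. camera_params takes no time and is no camera call.
- ctrl.sign_off(): hands the job in, once; it reports no verdict.
The state is a dict: "clock": time; "joint_positions": joint angles; "joint_velocities": joint speeds; "joint_torque": joint torques, N m; "tcp_pos": TCP position; "tcp_rot": TCP orientation; "force": force on the tool from outside, world axes, zero at the start; "ft_torque": the same for the moment, N m; "width": finger opening in m.
Only numpy, scipy, OpenCV 4.12 (cv2) and the standard library are available. Lean on these libraries where they do the work, as an engineer would, in place of code of your own. Each camera call takes 0.05 s, during which the arm holds its last target. There are 200 camera calls.

TASK

Draw the red-headed kitchen scraper out from under the wooden riser by its handle, lay it flat on the counter well clear of the riser and let go of it. Then take it again and stand it upright, handle down and red head up, in the blue crock, lowering it by hand until its foot is right down at the bottom instead of dropping it in. Leave the crock standing, and leave the jug, the lidded pot and the blender base where they are.

Things in the scene. Friction and masses are not known exactly. Their poses are not given: they have to be found in the camera images.
- scraper: Scraper 200 mm long, 110 g, lying flat: wooden handle (24 mm wide, 18 thick; x -100 to +40 mm) and flat red head (46 mm wide, 16 thick; x +40 to +100 mm). Origin: middle of its length, on the underside. x along it to the head, y across, z up when lying. At first the head is under the riser and about half its length sticks out at the riser's -y side
- scraper_foot (a point): Tip of the rounded free end of the scraper's handle (scraper x -100 mm, 9 mm above its underside): the end that goes down in the crock
- scraper_top (a point): Centre of the far end of the scraper's red head (scraper x +100 mm, 8 mm above its underside)
- riser: Fixed low wooden shelf, 260 mm along x, 200 mm along y, top 100 mm high, board 15 mm thick (85 mm free below). Side panels 14 mm thick at its x ends (inner faces x +-116 mm); open at its -y and +y sides (edges y +-100 mm). Origin on the counter under its centre. May be turned some 15 degrees
- crock: Loose blue glazed utensil crock, a straight round cup, 550 g: outer diameter 66 mm, height 85 mm, wall 7 mm (bore 52 mm), inner floor 8 mm above its underside. Origin: centre of its underside; z up
- jug: Glass measuring jug with handle, standing on the counter: body diameter 84 mm, height 100 mm, handle reaching 71 mm from the axis along its y. Origin: centre of its underside; z up. Not to be disturbed; not the holder
- pot: White plastic pot with a green screw-top lid, on top of the riser: diameter 78 mm, height 82 mm. Origin: centre of its underside. Not to be disturbed
- blender: Black blender base without its jar, on the counter: diameter 170 mm at the foot, 166 mm high with the steel coupling. Origin: centre of its underside. Not to be disturbed
There are look-alikes about, which are no part of the job. What is meant by the scraper is not purple, and is the smaller of those in its own colour.

How it is judged:
By the outcome, as a careful person would: the job done as asked, in the order asked, and still so for the second after the job is handed in, with the robot touching nothing.
It also fails if it takes over 67 s, if anything falls off the work surface, if the arm or the gripper's body presses on something with over 40 N, if the wrist force passes 120 N, or if a joint passes its speed limit or range.

## Working session

There is one attempt and no reset: what is moved stays moved. The work goes in short steps, Python scripts to look and compute and a tool call to move; the robot and the scene stay as the last step left them, time stands still between calls to the robot, and variables do not carry over. Pictures are saved under pics/ and viewed, about 8 in all and at most 12, crops included, and the job is handed in when it is done.

Besides the shell and the picture viewer there is one more tool, called after "Emit:" as name(argument=value, ...), one argument or row to a line, values as JSON. step_arm: Moves the arm, as the interface text tells. Its arguments: {"type":"object","properties":{"series":{"type":"array","items":{"type":"array"}},"hand":{"type":"number"},"force":{"type":"number"}},"required":["series"]}

```bash
mkdir -p pics; ls; cat > h.py <<'E'
from rig import ctrl
import numpy as np, cv2
from scipy.spatial.transform import Rotation as R
def snap(n,f):
    im=ctrl.camera(n); cv2.imwrite(f'pics/{f}.png',im[:,:,::-1]); return im
def load(f): return cv2.imread(f'pics/{f}.png')
def c2w(n):
    p=ctrl.camera_params(n)
    if n!='wrist': return p,np.array(p['cam_to_world'])
    s=ctrl.sense(); T=np.eye(4); T[:3,:3]=R.from_rotvec(s['tcp_rot']).as_matrix(); T[:3,3]=s['tcp_pos']
    return p,T@np.array(p['tool_from_camera'])
def ray(n,u,v):
    p,T=c2w(n); d=np.array([(u-p['cx'])/p['fx'],-(v-p['cy'])/p['fy'],-1.]); d=T[:3,:3]@d
    return T[:3,3],d/np.linalg.norm(d)
def onz(n,u,v,z):
    o,d=ray(n,u,v); return np.round(o+d*(z-o[2])/d[2],4)
def proj(n,P):
    p,T=c2w(n); q=np.linalg.inv(T)@np.append(P,1); return np.round([p['cx']+p['fx']*q[0]/-q[2],p['cy']-p['fy']*q[1]/-q[2]],1)
E
python3 - <<'E'
from h import *
print({k:np.round(v,3) for k,v in ctrl.sense().items()},ctrl.grasp_offset)
for n in('top','side'):
    snap(n,n+'0'); p=ctrl.camera_params(n); print(n,{k:np.round(v,3) for k,v in p.items()})
snap('wrist','w0');print({k:np.round(v,3) for k,v in ctrl.camera_params('wrist').items()})
E
```

```text
pics
{'clock': np.float64(0.0), 'joint_positions': array([ 1.293,  0.354,  1.634, -0.   ,  1.155, -0.002]), 'joint_velocities': array([ 0.001, -0.002,  0.   , -0.001, -0.001, -0.   ]), 'joint_torque': array([ 4.0000e-03, -6.0524e+01, -3.4208e+01,  0.0000e+00,  9.0000e-03,
        0.0000e+00]), 'tcp_pos': array([0.17 , 0.601, 0.231]), 'tcp_rot': array([-4.320e-01, -3.112e+00,  2.000e-03]), 'force': array([-0.236, -0.754,  0.687]), 'ft_torque': array([ 0.002, -0.042,  0.025]), 'width': np.float64(0.085)} 0.0187
top {'fx': np.float64(488.496), 'fy': np.float64(488.496), 'cx': np.float64(280.384), 'cy': np.float64(216.352), 'cam_to_world': array([[-2.900e-02,  9.960e-01, -8.500e-02,  4.790e-01],
       [-1.000e+00, -2.900e-02, -0.000e+00,  1.000e-03],
       [-3.000e-03,  8.500e-02,  9.960e-01,  1.235e+00],
       [ 0.000e+00,  0.000e+00,  0.000e+00,  1.000e+00]])}
side {'fx': np.float64(437.382), 'fy': np.float64(437.382), 'cx': np.float64(288.137), 'cy': np.float64(199.996), 'cam_to_world': array([[ 0.994,  0.085, -0.068,  0.493],
       [-0.109,  0.752, -0.65 , -0.885],
       [-0.004,  0.654,  0.757,  1.097],
       [ 0.   ,  0.   ,  0.   ,  1.   ]])}
{'fx': np.float64(377.588), 'fy': np.float64(377.588), 'cx': np.float64(277.74), 'cy': np.float64(202.545), 'tool_from_camera': array([[ 0.   ,  0.958,  0.287,  0.073],
       [ 1.   , -0.   , -0.001,  0.   ],
       [-0.001,  0.287, -0.958, -0.142],
       [ 0.   ,  0.   ,  0.   ,  1.   ]])}
```

View pics/top0.png

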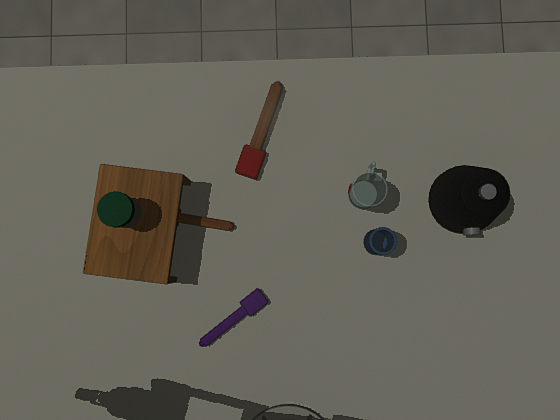

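View pics/side0.png

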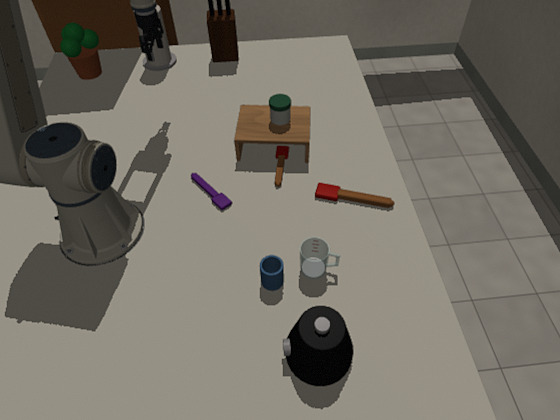

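```bash
python3 - <<'E'
from h import *
def show(n,f,m,tag,roi):
    k=np.zeros_like(m); x0,y0,x1,y1=roi; k[y0:y1,x0:x1]=m[y0:y1,x0:x1]
    cs,_=cv2.findContours(k,cv2.RETR_EXTERNAL,cv2.CHAIN_APPROX_NONE); c=max(cs,key=cv2.contourArea)
    r=cv2.minAreaRect(c); print(n,tag,cv2.contourArea(c),np.round(r[0],1),np.round(r[1],1),'box',cv2.boxPoints(r).round(1).tolist()); return c,r
t=load('top0'); s=load('side0')
ht=cv2.cvtColor(t,cv2.COLOR_BGR2HSV); hs=cv2.cvtColor(s,cv2.COLOR_BGR2HSV)
c,r=show('top','handle',cv2.inRange(ht,(0,110,40),(18,255,255)),'h',(184,205,245,240))
b=cv2.boxPoints(r)
for z in(.009,.018): print(z,[onz('top',*p,z) for p in b])
vx,vy,x0,y0=cv2.fitLine(c,cv2.DIST_L2,0,.01,.01).ravel(); print('tip',c[c[:,0,0].argmax()],'line',vx,vy,x0,y0)
c,r=show('side','handle+head',cv2.inRange(hs,(0,140,40),(18,255,255)),'h',(268,160,300,192))
print([onz('side',*p,.012) for p in cv2.boxPoints(r)])
c,r=show('side','head',cv2.inRange(hs,(0,215,60),(6,255,255)),'h',(268,140,300,165));print([onz('side',*p,.012) for p in cv2.boxPoints(r)])
for n,h,roi in(('top',ht,(355,222,405,262)),('side',hs,(250,245,295,295))):
    c,r=show(n,'crock',cv2.inRange(h,(98,90,30),(125,255,255)),'c',roi); e=cv2.fitEllipse(c);print(e, onz(n,*e[0],.085),onz(n,*e[0],.04))
# riser top corners
for p in((101,165),(183,175),(84,273),(168,283)): print('riser',onz('top',*p,.1))
print('jug',onz('top',372,187,.1),'blender',onz('top',467,200,.1))
v=cv2.resize(t[140:300,80:280],None,fx=4,fy=3.75,interpolation=2)
v2=cv2.resize(s[130:200,230:330],None,fx=8,fy=8)[:,:800]
cv2.imwrite('pics/crop1.png',v2)
E
```

```text
top h 244.0 [216.2 223.4] [32.7  8.9] box [[199.3000030517578, 225.3000030517578], [200.6999969482422, 216.5], [233.0, 221.60000610351562], [231.60000610351562, 230.39999389648438]]
0.009 [array([0.5676, 0.2057, 0.009 ]), array([0.5896, 0.2019, 0.009 ]), array([0.5744, 0.1208, 0.009 ]), array([0.5523, 0.1247, 0.009 ])]
0.018 [array([0.5669, 0.2042, 0.018 ]), array([0.5888, 0.2004, 0.018 ]), array([0.5737, 0.1199, 0.018 ]), array([0.5518, 0.1238, 0.018 ])]
tip [[232 228]] line 0.9868325 0.16174535 215.98648 223.39189
side h 126.0 [278.9 172.4] [ 6.1 25.7] box [[274.0, 184.6999969482422], [277.70001220703125, 159.1999969482422], [283.70001220703125, 160.10000610351562], [280.1000061035156, 185.60000610351562]]
[array([0.5503, 0.1202, 0.012 ]), array([0.5741, 0.2421, 0.012 ]), array([0.595 , 0.2353, 0.012 ]), array([0.5702, 0.114 , 0.012 ])]
side h 2.5 [284.3 154.1] [5.8 3.3] box [[281.0, 154.0], [282.70001220703125, 151.1999969482422], [287.70001220703125, 154.1999969482422], [286.0, 157.0]]
[array([0.5885, 0.2677, 0.012 ]), array([0.596 , 0.2817, 0.012 ]), array([0.6123, 0.2639, 0.012 ]), array([0.6048, 0.2502, 0.012 ])]
top c 556.0 [382.5 240.5] [26.9 26.9] box [[363.5, 240.5], [382.5, 221.5], [401.5, 240.5], [382.5, 259.5]]
((382.5728759765625, 240.52684020996094), (26.403165817260742, 26.912107467651367), 126.49357604980469) [ 0.5135 -0.2372  0.085 ] [ 0.5148 -0.2465  0.04  ]
side c 625.5 [271.  272.5] [33. 22.] box [[260.0, 256.0], [282.0, 256.0], [282.0, 289.0], [260.0, 289.0]]
((271.3453369140625, 272.17266845703125), (22.822620391845703, 35.79962158203125), 177.03689575195312) [ 0.5113 -0.2644  0.085 ] [ 0.5121 -0.2368  0.04  ]
riser [0.71   0.4199 0.1   ]
riser [0.6804 0.2271 0.1   ]
riser [0.4583 0.4587 0.1   ]
riser [0.4297 0.2647 0.1   ]
jug [ 0.6389 -0.2152  0.1   ] blender [ 0.6017 -0.4355  0.1   ]
```

View pics/crop1.png

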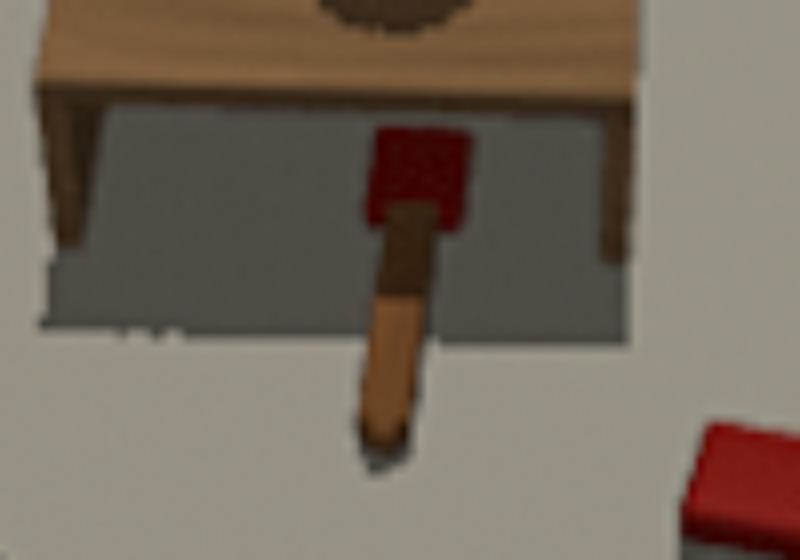

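Crop: our scraper is the small red-headed one, seen under the riser at side px (283,150), with its handle tip at about (278,186). Candidates in the top view:
- Small red scraper under the riser, handle at (216,223). This is the one I choose.
- Larger red one on the counter, at (260,130).
- Purple one, at (235,318).

Emit:
step_arm(
  series=[
    [[0.95,-1,0],-0.9],
    [[0.95,-1,0],-0.9],
    [[0.95,-1,0],-0.9],
    [[0.95,-1,0],-0.9],
    [[0.95,-1,0],-0.9],
    [[0.95,-1,0],-0.9],
    [[0.95,-1,0],-0.9],
    [[0.95,-1,0],-0.9],
    [[0.95,-1,0],-0.9],
    [[0.95,-1,0],-0.9],
    [[0.95,-1,0],-0.9],
    [[0.95,-1,0],-0.9],
  ],
  hand=-0.2,
  force=40,
)

```text
clock: 1.35
tcp_pos: [0.5182, 0.2284, 0.2286]
tcp_rot: [-2.493, -1.908, 0.001]
force: [1.1, -0.8, -0.7]
width: 0.0513
```

Emit:
step_arm(
  series=[
    [[0.6,-0.7,0],0.4],
    [[0.6,-0.7,0],0.2],
    [[0.4,-0.6,-0.5],0],
    [[0,0,-0.5],0],
    [[0,0,0],0],
  ],
)

```text
clock: 1.85
tcp_pos: [0.5709, 0.161, 0.1967]
tcp_rot: [-2.42, -2.001, 0.002]
force: [0.3, -0.3, -0.3]
width: 0.0511
```

```bash
python3 - <<'E'
from h import *
s=ctrl.sense(); print(s['tcp_pos'],s['tcp_rot'],s['width'])
im=snap('wrist','w1'); h=cv2.cvtColor(im,cv2.COLOR_RGB2HSV)
for p in((.562,.121,.009),(.5705,.165,.018),(.579,.21,.018)): print(p,proj('wrist',p))
E
```

```text
[0.5708536  0.16101228 0.19671351] [-2.42034410e+00 -2.00090000e+00  2.01077728e-03] 0.051055082743930266
(0.562, 0.121, 0.009) [275.5 219. ]
(0.5705, 0.165, 0.018) [275.5 173.7]
(0.579, 0.21, 0.018) [275.3 120. ]
```

View pics/w1.png

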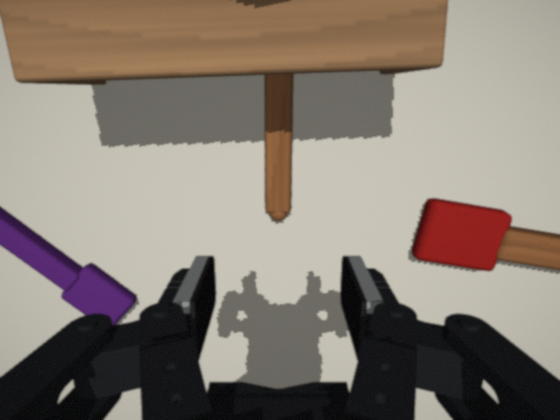

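The wrist view has the handle vertical at column 278 with its tip at (278,220). I predicted (275.5,219), so it agrees to within about 2 mm. Descending.

Emit:
step_arm(
  series=[
    [[0.05,0,-1],0],
    [[0,0,-1],0],
    [[0,0,-1],0],
    [[0,0,-1],0],
    [[0,0,-1],0],
    [[0,0,-0.8],0],
    [[0,0,-0.4],0],
    [[0,0,0],0],
  ],
)

```text
clock: 2.7
tcp_pos: [0.5719, 0.1709, 0.012]
tcp_rot: [2.412, 2.011, 0.013]
force: [-0.4, 1.0, 0.4]
width: 0.0516
```

Emit:
step_arm(
  series=[
    [[0,-0.2,-0.2],0],
    [[0,0,0],0],
    [[0,0,0],0],
  ],
)

```text
clock: 3.0
tcp_pos: [0.5736, 0.1658, 0.0085]
tcp_rot: [2.409, 2.012, 0.019]
force: [-0.2, -0.3, 0.6]
width: 0.0513
```

Emit:
step_arm(
  series=[
    [[0,0,0],0],
    [[0,0,0],0],
    [[0,0,0],0],
    [[0,0,0],0],
    [[0,0,0],0],
    [[0,0,0],0],
  ],
  hand=1,
  force=40,
)

```text
clock: 3.6
tcp_pos: [0.575, 0.1659, 0.0108]
tcp_rot: [2.409, 2.01, 0.023]
force: [-0.4, 1.2, -0.0]
width: 0.0225
```

Emit:
step_arm(
  series=[
    [[-0.06,-0.3,0],0],
    [[-0.12,-0.6,0],0],
    [[-0.14,-0.72,0],0],
    [[-0.14,-0.72,0],0],
    [[-0.14,-0.72,0],0],
    [[-0.14,-0.72,0],0],
    [[-0.14,-0.72,0],0],
    [[-0.14,-0.72,0],0],
    [[-0.14,-0.72,0],0],
    [[-0.14,-0.72,0],0],
    [[-0.12,-0.6,0],0],
    [[0,0,0],0],
  ],
)

```text
clock: 4.8
tcp_pos: [0.5229, -0.0719, 0.0104]
tcp_rot: [2.412, 2.008, 0.019]
force: [0.4, 0.0, -0.7]
width: 0.0226
```

```bash
python3 - <<'E'
from h import *
s=ctrl.sense(); print(s['tcp_pos'],s['tcp_rot'],s['width'],s['force'])
a=snap('side','s1'); b=snap('top','t1')
cv2.imwrite('pics/v2.png',np.hstack([cv2.resize(a[120:300,190:430],None,fx=1.67,fy=1.67),cv2.resize(b[120:300,150:390],None,fx=1.65,fy=1.67)])[:,:,::-1])
E
```

```text
[ 0.52285016 -0.07186521  0.01035197] [2.41172871 2.00830971 0.01876381] 0.022596464772096696 [ 0.44860805  0.02361137 -0.65095468]
```

View pics/v2.png

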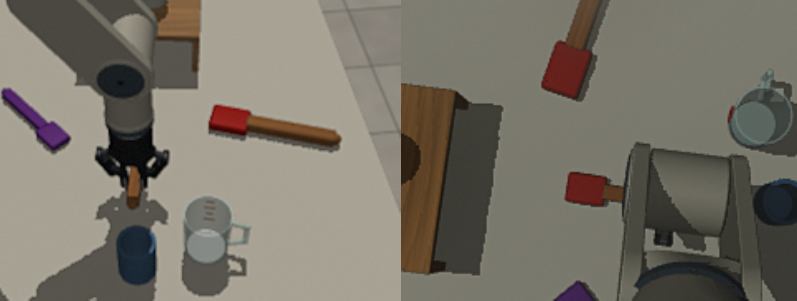

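The view shows the scraper out, with its red head at top px about (252,232) and well clear of the riser edge. Releasing.

Emit:
step_arm(
  series=[
    [[0,0,0],0],
    [[0,0,0],0],
    [[0,0,0],0],
    [[0,0,0],0],
    [[0,0,0.5],0],
    [[0,0,1],0],
    [[0,0,1],0],
    [[0,0,1],0],
    [[0,0,1],0],
    [[0,0.3,1],0],
    [[0,0.3,0],0],
    [[0,0,0],0],
  ],
  hand=-0.8,
)

```text
clock: 6.1
tcp_pos: [0.5221, -0.0466, 0.181]
tcp_rot: [2.406, 2.019, 0.018]
force: [-0.5, 0.9, -0.3]
width: 0.077
```

```bash
cat > m.py <<'E'
from h import *
def blob(n,im,lo,hi,roi):
    h=cv2.cvtColor(im,cv2.COLOR_RGB2HSV); m=cv2.inRange(h,lo,hi); k=np.zeros_like(m); x0,y0,x1,y1=roi; k[y0:y1,x0:x1]=m[y0:y1,x0:x1]
    cs,_=cv2.findContours(k,cv2.RETR_EXTERNAL,cv2.CHAIN_APPROX_NONE); return max(cs,key=cv2.contourArea)
E
python3 - <<'E'
from m import *
s=ctrl.sense(); print(s['tcp_pos'],s['tcp_rot'],s['width'],s['force'])
im=snap('wrist','w3')
t=snap('top','t3')
for n,i,roi in(('top',t,(235,210,280,250)),('wrist',im,(0,0,560,420))):
    c=blob(n,i,(0,215,50),(7,255,255),roi); r=cv2.minAreaRect(c); print(n,r,[onz(n,*p,.016) for p in cv2.boxPoints(r)],onz(n,*r[0],.016))
E
```

```text
[ 0.52213659 -0.04655045  0.18096936] [2.40558803 2.01885196 0.0179189 ] 0.07699448908256068 [-0.45019843  0.85487166 -0.33916989]
top ((249.0, 238.0), (0.0, 0.0), 0.0) [array([0.5316, 0.0811, 0.016 ]), array([0.5316, 0.0811, 0.016 ]), array([0.5316, 0.0811, 0.016 ]), array([0.5316, 0.0811, 0.016 ])] [0.5316 0.0811 0.016 ]
wrist ((537.937744140625, 17.671092987060547), (41.35660171508789, 11.742597579956055), 11.888657569885254) [array([0.7209, 0.0447, 0.016 ]), array([0.7226, 0.0523, 0.016 ]), array([0.7525, 0.0412, 0.016 ]), array([0.7509, 0.0335, 0.016 ])] [0.7367 0.043  0.016 ]
```

View pics/w3.png

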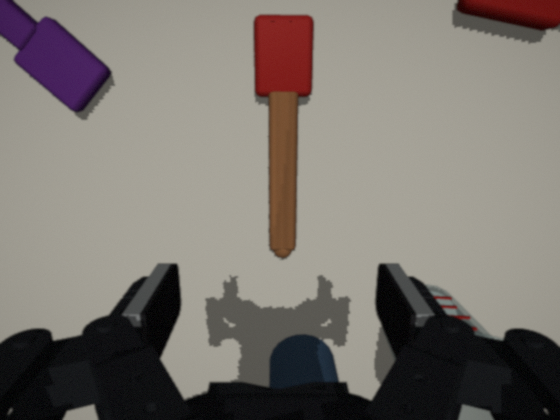

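Wrist view: the scraper is flat and free, with its head at (284,15–97) and its foot at (283,256).

```bash
python3 - <<'E'
from h import *
a=onz('wrist',284,15,.014);b=onz('wrist',283,256,.009);d=a-b;d[2]=0;L=np.linalg.norm(d);d/=L
print(a,b,L,np.degrees(np.arctan2(d[1],d[0])),'g80',b+.18*d,'w',onz('wrist',255,60,.016)-onz('wrist',313,60,.016))
s=ctrl.sense();y=R.from_rotvec(s['tcp_rot']).as_matrix();print('jaw',np.degrees(np.arctan2(y[1,1],y[0,1])),'tool z',y[:,2])
E
```

```text
[0.5507 0.0777 0.014 ] [ 0.5166 -0.1166  0.009 ] 0.19726961245969943 80.04586011177781 g80 [0.54771478 0.06069036 0.009     ] w [-0.0436  0.0076  0.    ]
jaw -10.003160368991105 tool z [ 0.00854187  0.00628428 -0.99994377]
```

Emit:
step_arm(
  series=[
    [[0.2,0.8,0],0],
    [[0.2,0.9,0],0],
    [[0.2,0.9,0],0],
    [[0.2,0.9,-0.8],0],
    [[0,0.1,-1],0],
    [[0,0,-1],0],
    [[0,0,-1],0],
    [[0,0,-0.8],0],
    [[0,0,0],0],
  ],
  hand=-0.42,
)

```text
clock: 7.1
tcp_pos: [0.5408, 0.0626, 0.0269]
tcp_rot: [-2.401, -2.015, 0.003]
force: [-1.0, 0.2, -0.4]
width: 0.0603
```

Emit:
step_arm(
  series=[
    [[0.25,0,0],0],
    [[0.05,0.03,-0.35],0],
    [[0,0,-0.3],0],
    [[0,0,-0.1],0],
    [[0,0,0],0],
  ],
)

```text
clock: 7.6
tcp_pos: [0.5519, 0.063, 0.0041]
tcp_rot: [-2.402, -2.015, 0.002]
force: [1.0, 0.4, 0.0]
width: 0.0606
```

Emit:
step_arm(
  series=[
    [[-0.1,0,0],0],
    [[0,0,0],0],
    [[0,0,0],0],
    [[0,0,0],0],
    [[0,0,0],0],
  ],
  hand=1,
  force=20,
)

```text
clock: 8.1
tcp_pos: [0.5491, 0.0631, 0.0055]
tcp_rot: [-2.403, -2.016, -0.001]
force: [-0.0, 0.3, -1.3]
width: 0.0457
```

Emit:
step_arm(
  series=[
    [[0,0,0.2],0],
    [[0,0,0.4],0],
    [[0,0,0.5],0],
    [[0,0,0.5],0],
    [[0,0,0.5],0],
    [[0,0,0.5],0],
    [[0,0,0.5],0],
    [[0,0,0],0],
  ],
)

```text
clock: 8.9
tcp_pos: [0.5492, 0.0632, 0.1076]
tcp_rot: [-2.404, -2.017, -0.004]
force: [1.2, 0.0, -1.6]
width: 0.0454
```

```bash
python3 - <<'E'
from h import *
s=ctrl.sense(); print(s['tcp_pos'],s['tcp_rot'],s['width'],s['force'],s['ft_torque'])
a=snap('side','s4'); b=snap('wrist','w4')
cv2.imwrite('pics/v4.png',np.hstack([cv2.resize(a[120:320,190:390],(400,400)),cv2.resize(b,(400,400))])[:,:,::-1])
E
```

```text
[0.54923047 0.06318067 0.10758424] [-2.40366218 -2.01661644 -0.00365255] 0.045356974550418934 [ 1.19512896  0.02993975 -1.62117847] [ 0.01186165 -0.01831984  0.00887288]
```

View pics/v4.png

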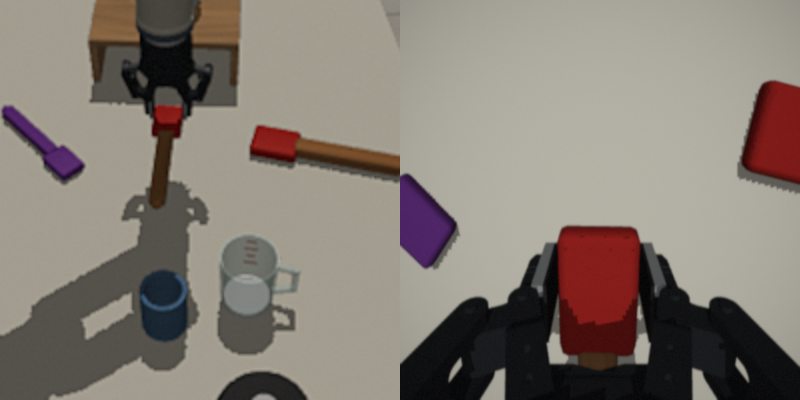

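```bash
cat > ang.py <<'E'
from h import *
import sys
u,v=float(sys.argv[1]),float(sys.argv[2])
s=ctrl.sense(); M=R.from_rotvec(s['tcp_rot']).as_matrix(); G=s['tcp_pos']-M[:,2]*.019; n=M[:,1]
o,d=ray('side',u,v); P=o+d*(n@(G-o))/(n@d); r=P-G; print('foot',P,'G',G,'len',np.linalg.norm(r),'pitch below horiz',np.degrees(np.arctan2(-r[2],np.hypot(r[0],r[1]))))
E
python3 ang.py 268.5 222.5
```

```text
foot [ 0.51649543 -0.11558233  0.11042288] G [0.54807034 0.06297413 0.12455523] len 0.18187662923888284 pitch below horiz 4.456542745935909
```

The side view puts the foot at (268,222), which is only 4.5° of droop, so the 20 N grip holds it against gravity. I'll lower to just above the counter and slacken the jaws by position, so the handle swings down as I lift.

Emit:
step_arm(
  series=[
    [[0,0,-0.6],0],
    [[0,0,-0.6],0],
    [[0,0,-0.6],0],
    [[0,0,-0.4],0],
    [[0,0,0],0],
  ],
)

```text
clock: 9.5
tcp_pos: [0.5459, 0.0628, 0.035]
tcp_rot: [-2.401, -2.014, 0.004]
force: [-0.1, -0.2, -1.3]
width: 0.0455
```

Emit:
step_arm(
  series=[
    [[0,0,0],0],
    [[0,0,0],0],
    [[0,0,0],0],
  ],
  hand=-0.03,
)

```text
clock: 9.8
tcp_pos: [0.5461, 0.0629, 0.0354]
tcp_rot: [-2.401, -2.014, 0.004]
force: [0.0, -0.8, -1.2]
width: 0.0452
```

```bash
cat > foot.py <<'E'
from m import *
import sys
s=ctrl.sense(); M=R.from_rotvec(s['tcp_rot']).as_matrix(); G=s['tcp_pos']-M[:,2]*.019; n=M[:,1]
im=snap('side',sys.argv[1]); u,v=proj('side',G).astype(int)
c=blob('side',im,(4,120,25),(20,255,255),(u-40,v-10,u+40,v+115))
p=c[c[:,0,1]>=c[:,0,1].max()-1][:,0].mean(0)
o,d=ray('side',*p); P=o+d*(n@(G-o))/(n@d); r=P-G
print('px',p,'Gpx',u,v,'area',cv2.contourArea(c),'foot',P.round(4),'G',G.round(4),'len',np.linalg.norm(r).round(4),'pitch',np.degrees(np.arctan2(-r[2],np.hypot(r[0],r[1]))).round(1),'w',s['width'],'F',s['force'].round(2))
E
python3 foot.py s5
```

```text
px [267.66666667 237.66666667] Gpx 273 188 area 234.0 foot [ 0.5107 -0.1392  0.0702] G [0.5462 0.0628 0.0544] len 0.2057 pitch -4.4 w 0.0451838994491358 F [ 0.04 -0.81 -1.16]
```

Emit:
step_arm(
  series=[
    [[0,0,0],0],
    [[0,0,0],0],
  ],
  hand=-0.055,
)

```text
clock: 10.05
tcp_pos: [0.5469, 0.0629, 0.0364]
tcp_rot: [-2.402, -2.015, 0.002]
force: [0.4, -0.6, -0.9]
width: 0.0454
```

```bash
python3 foot.py s6
```

```text
px [268.  237.6] Gpx 274 188 area 234.0 foot [ 0.5117 -0.1373  0.0677] G [0.5469 0.0629 0.0554] len 0.2036 pitch -3.5 w 0.04538274985861238 F [ 0.39 -0.59 -0.86]
```

Emit:
step_arm(
  series=[
    [[0,0,0],0],
    [[0,0,0],0],
  ],
  hand=-0.065,
)

```text
clock: 10.3
tcp_pos: [0.5471, 0.063, 0.0368]
tcp_rot: [-2.402, -2.015, 0.001]
force: [0.7, 0.3, -0.6]
width: 0.0456
```

```bash
python3 foot.py s7
```

```text
px [268.  237.6] Gpx 274 188 area 234.0 foot [ 0.5117 -0.1387  0.0696] G [0.5472 0.0629 0.0558] len 0.2051 pitch -3.9 w 0.04562950405619475 F [ 0.72  0.27 -0.59]
```

Emit:
step_arm(
  series=[
    [[0,0,0],0],
    [[0,0,0],0],
  ],
  hand=-0.075,
)

```text
clock: 10.55
tcp_pos: [0.547, 0.0629, 0.0367]
tcp_rot: [-2.402, -2.015, 0.001]
force: [-0.7, 0.8, 0.4]
width: 0.0461
```

```bash
python3 foot.py s8
```

```text
px [269.  242.6] Gpx 274 188 area 244.5 foot [ 0.514  -0.1237  0.0233] G [0.5471 0.0629 0.0557] len 0.1922 pitch 9.7 w 0.04611995277683782 F [-0.66  0.85  0.36]
```

Emit:
step_arm(
  series=[
    [[0,0,0],0],
    [[0,0,0],0],
  ],
  hand=-0.083,
)

```text
clock: 10.8
tcp_pos: [0.5471, 0.0629, 0.0368]
tcp_rot: [-2.402, -2.015, 0.001]
force: [-0.2, 0.5, -0.1]
width: 0.0462
```

```bash
python3 foot.py s9
```

```text
px [269.5        241.66666667] Gpx 274 188 area 221.0 foot [ 0.516  -0.1128  0.0125] G [0.5472 0.0629 0.0558] len 0.1836 pitch 13.6 w 0.04615378654496676 F [-0.21  0.52 -0.05]
```

```bash
python3 - <<'E'
from h import *
a=cv2.imread('pics/s9.png'); b=snap('wrist','w9')[:,:,::-1]
cv2.imwrite('pics/v9.png',np.hstack([cv2.resize(a[150:270,214:334],(400,400)),cv2.resize(b,(400,400))]))
E
```

```text
(no output)
```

View pics/v9.png

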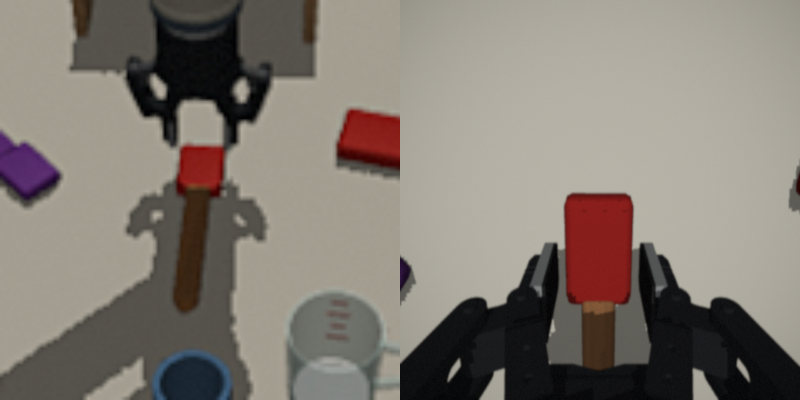

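The scraper slid out about 2 cm onto the counter and lies flat: wrist head edge at (279,205), side foot at (270,242). Relocating it to regrasp; next time I'll slacken less and use short upward jerks.

```bash
python3 - <<'E'
from h import *
a=onz('wrist',278.6,203,.014);b=onz('wrist',278.6,317,.016);print(a,b,(a-b))
s=ctrl.sense();print(s['tcp_pos'])
im=cv2.imread('pics/w9.png')
h=cv2.cvtColor(im,cv2.COLOR_BGR2HSV);m=cv2.inRange(h,(0,200,60),(7,255,255));m[:, :200]=0;m[:,360:]=0
c=max(cv2.findContours(m,0,1)[0],key=cv2.contourArea);r=cv2.minAreaRect(c);B=cv2.boxPoints(r);print(r,[onz('wrist',*p,.015) for p in B])
E
```

```text
[0.5522 0.0864 0.014 ] [0.5421 0.029  0.016 ] [ 0.0101  0.0574 -0.002 ]
[0.54713647 0.06292232 0.03681112]
((278.0, 261.5), (113.0, 92.0), 90.0) [array([0.5312, 0.0894, 0.015 ]), array([0.5724, 0.0822, 0.015 ]), array([0.5642, 0.0239, 0.015 ]), array([0.519 , 0.0317, 0.015 ])]
```

Emit:
step_arm(
  series=[
    [[0.05,0.3,0],0],
    [[0,0,-0.5],0],
    [[0,0,-0.4],0],
    [[0,0,-0.1],0],
    [[0,0,0],0],
  ],
  hand=-0.4,
)

```text
clock: 11.4
tcp_pos: [0.5484, 0.073, 0.0035]
tcp_rot: [-2.401, -2.016, 0.002]
force: [1.0, 0.6, -0.1]
width: 0.0595
```

Emit:
step_arm(
  series=[
    [[0,0,0],0],
    [[0,0,0],0],
    [[0,0,0],0],
    [[0,0,0],0],
    [[0,0,0],0],
  ],
  hand=-0.03,
)

```text
clock: 11.9
tcp_pos: [0.5483, 0.0728, 0.0036]
tcp_rot: [-2.402, -2.015, 0.002]
force: [-0.2, 0.4, -1.1]
width: 0.0457
```

Emit:
step_arm(
  series=[
    [[0,0,1],0],
    [[0,0,0],0],
    [[0,0,0],0],
  ],
  hand=-0.06,
)

```text
clock: 12.2
tcp_pos: [0.5479, 0.0726, 0.034]
tcp_rot: [-2.402, -2.015, 0.003]
force: [0.4, 0.4, -0.4]
width: 0.0457
```

```bash
python3 foot.py s10
```

```text
px [269.  236.6] Gpx 274 186 area 230.0 foot [ 0.5155 -0.1105  0.0354] G [0.548  0.0726 0.053 ] len 0.1867 pitch 5.4 w 0.04572880516038264 F [ 0.4   0.41 -0.4 ]
```

Emit:
step_arm(
  series=[
    [[0,0,1],0],
    [[0,0,0],0],
    [[0,0,1],0],
    [[0,0,0],0],
  ],
  hand=-0.063,
)

```text
clock: 12.65
tcp_pos: [0.5467, 0.0724, 0.0921]
tcp_rot: [-2.4, -2.013, 0.008]
force: [0.4, -0.9, -0.9]
width: 0.0454
```

```bash
python3 foot.py s11
```

```text
px [267.5        225.66666667] Gpx 273 174 area 242.5 foot [ 0.513  -0.1187  0.1001] G [0.5468 0.0724 0.1111] len 0.1943 pitch 3.2 w 0.045352933000487455 F [ 0.39 -0.85 -0.88]
```

Emit:
step_arm(
  series=[
    [[0,0,-0.5],0],
    [[0,0,-0.5],0],
    [[0,0,-0.5],0],
    [[0,0,-0.4],0],
    [[0,0,0],0],
  ],
)

```text
clock: 13.2
tcp_pos: [0.5407, 0.0717, 0.0249]
tcp_rot: [-2.396, -2.009, 0.022]
force: [-0.4, 0.3, -0.8]
width: 0.0453
```

Emit:
step_arm(
  series=[
    [[0,0,0],0],
    [[0,0,0.7],0],
    [[0,0,0],0],
  ],
  hand=-0.068,
)

```text
clock: 13.5
tcp_pos: [0.5399, 0.0716, 0.0452]
tcp_rot: [-2.395, -2.008, 0.026]
force: [0.0, -0.1, -0.5]
width: 0.0457
```

```bash
python3 foot.py s12
```

```text
px [266.  236.6] Gpx 271 185 area 235.0 foot [ 0.5065 -0.1178  0.0468] G [0.5403 0.0715 0.0642] len 0.1931 pitch 5.2 w 0.04567578552817861 F [ 0.03 -0.14 -0.53]
```

Emit:
step_arm(
  series=[
    [[0,0,0],0],
    [[0,0,0],0],
  ],
  hand=-0.071,
)

```text
clock: 13.75
tcp_pos: [0.5388, 0.0714, 0.0437]
tcp_rot: [-2.394, -2.008, 0.027]
force: [-0.6, -0.6, -1.4]
width: 0.0456
```

```bash
python3 foot.py s13
```

```text
px [265.5  237.25] Gpx 271 185 area 237.5 foot [ 0.5048 -0.1215  0.0489] G [0.5392 0.0714 0.0627] len 0.1965 pitch 4.0 w 0.045572344763155366 F [-0.6  -0.62 -1.36]
```

Emit:
step_arm(
  series=[
    [[0,0,0],0],
    [[0,0,0],0],
  ],
  hand=-0.073,
)

```text
clock: 14.0
tcp_pos: [0.5384, 0.0714, 0.0431]
tcp_rot: [-2.394, -2.008, 0.029]
force: [0.4, 0.4, -0.4]
width: 0.0457
```

```bash
python3 foot.py s14
```

```text
px [265.5  241.25] Gpx 271 185 area 245.0 foot [ 0.5039 -0.1213  0.0285] G [0.5389 0.0713 0.0621] len 0.1987 pitch 9.7 w 0.04567377008515615 F [ 0.4   0.39 -0.37]
```

Emit:
step_arm(
  series=[
    [[0,0,0],0],
  ],
  hand=-0.0745,
)

```text
clock: 14.15
tcp_pos: [0.5384, 0.0714, 0.043]
tcp_rot: [-2.393, -2.008, 0.029]
force: [0.6, 0.1, -0.6]
width: 0.046
```

```bash
python3 foot.py s15
```

```text
px [265.5  241.25] Gpx 271 185 area 244.0 foot [ 0.5039 -0.1218  0.0291] G [0.5389 0.0714 0.062 ] len 0.199 pitch 9.5 w 0.046027749168875094 F [ 0.61  0.09 -0.55]
```

```bash
cat > head.py <<'E'
from m import *
import sys
im=snap('wrist',sys.argv[1]); c=blob('wrist',im,(0,200,50),(7,255,255),(180,150,380,420)); x,y,w,h=cv2.boundingRect(c); print('head box',x,y,w,h)
E
python3 head.py w15
python3 - <<'E'
from m import *
for f in('w4','w9','w15'):
    im=load(f)[:,:,::-1]; print(f,cv2.boundingRect(blob('wrist',np.ascontiguousarray(im),(0,200,50),(7,255,255),(180,150,380,420))))
E
```

```text
head box 220 248 117 117
w4 (220, 239, 117, 134)
w9 (232, 205, 93, 114)
w15 (220, 248, 117, 117)
```

It pivoted while still held: the wrist head box stays 117 px wide and its height shrank. Lifting slowly at this slack.

Emit:
step_arm(
  series=[
    [[0,0,0.3],0],
    [[0,0,0.3],0],
    [[0,0,0.3],0],
    [[0,0,0],0],
  ],
  hand=-0.0735,
)

```text
clock: 14.65
tcp_pos: [0.5385, 0.0714, 0.0727]
tcp_rot: [-2.394, -2.008, 0.028]
force: [-0.6, -0.4, -1.3]
width: 0.0459
```

```bash
python3 foot.py s16; python3 head.py w16
```

```text
px [266.  238.6] Gpx 271 179 area 256.0 foot [ 0.5063 -0.1023  0.0154] G [0.539  0.0713 0.0917] len 0.1925 pitch 23.4 w 0.04586578335795239 F [-0.56 -0.35 -1.32]
head box 219 247 118 102
```

Works: the pitch is about 23–27° with the foot down. Continuing.

Emit:
step_arm(
  series=[
    [[0,0,0.3],0],
    [[0,0,0.3],0],
    [[0,0,0.3],0],
    [[0,0,0.3],0],
    [[0,0,0],0],
  ],
)

```text
clock: 15.25
tcp_pos: [0.5375, 0.0712, 0.1107]
tcp_rot: [-2.393, -2.007, 0.031]
force: [0.9, 0.8, 0.4]
width: 0.0456
```

```bash
python3 foot.py s17; python3 head.py w17
```

```text
px [265.66666667 232.66666667] Gpx 270 170 area 256.0 foot [ 0.5068 -0.0898  0.0287] G [0.538  0.0712 0.1297] len 0.1926 pitch 31.6 w 0.045604152875668255 F [0.87 0.84 0.42]
head box 219 246 118 80
```

Emit:
step_arm(
  series=[
    [[0,0,0.3],0],
    [[0,0,0.3],0],
    [[0,0,0.3],0],
    [[0,0,0.3],0],
    [[0,0,0],0],
  ],
)

```text
clock: 15.85
tcp_pos: [0.5364, 0.0711, 0.1482]
tcp_rot: [-2.392, -2.006, 0.034]
force: [0.0, 1.2, 0.8]
width: 0.0459
```

```bash
python3 foot.py s18; python3 head.py w18
```

```text
px [266.5 223.5] Gpx 269 162 area 244.5 foot [ 0.5123 -0.0424  0.0124] G [0.537  0.0711 0.1672] len 0.1935 pitch 53.1 w 0.045875286377379004 F [0.05 1.24 0.77]
head box 219 245 118 53
```

Emit:
step_arm(
  series=[
    [[0,0,0.3],0],
    [[0,0,0.3],0],
    [[0,0,0.3],0],
    [[0,0,0],0],
    [[0,0,0],0],
  ],
)

```text
clock: 16.45
tcp_pos: [0.5357, 0.0711, 0.1763]
tcp_rot: [-2.391, -2.006, 0.036]
force: [-0.3, -0.5, -1.5]
width: 0.0458
```

```bash
python3 foot.py s19; python3 head.py w19
```

```text
px [267.5        209.66666667] Gpx 269 155 area 203.5 foot [0.5197 0.0086 0.0181] G [0.5363 0.0711 0.1953] len 0.1886 pitch 69.9 w 0.0457726662445128 F [-0.26 -0.46 -1.47]
head box 219 235 119 48
```

Emit:
step_arm(
  series=[
    [[0,0,0.3],0],
    [[0,0,0.3],0],
    [[0,-1,0],0],
    [[0,-0.8,0],0],
    [[0,-0.6,0],0],
    [[0,-0.4,0],0],
    [[0,-0.2,0],0],
    [[0,-0.1,0],0],
    [[0,0,0],0],
  ],
)

```text
clock: 17.45
tcp_pos: [0.5353, -0.0245, 0.1974]
tcp_rot: [-2.389, -2.007, 0.038]
force: [0.5, 0.2, -0.9]
width: 0.0457
```

```bash
python3 foot.py s20; python3 head.py w20
```

```text
px [271.5        216.66666667] Gpx 271 173 area 171.5 foot [ 0.53   -0.0222  0.0191] G [ 0.5359 -0.0245  0.2164] len 0.1974 pitch 88.1 w 0.04567530972579268 F [ 0.46  0.23 -0.88]
head box 219 208 119 74
```

Pitch is about 88°, so it is hanging upright. Firming the grip and lifting above the crock height.

Emit:
step_arm(
  series=[
    [[0,0,0],0],
    [[0,0,0],0],
    [[0,0,0],0],
    [[0,0,0.4],0],
    [[0,0,0.7],0],
    [[0,0,0.7],0],
    [[0,0,0.7],0],
    [[0,0,0.4],0],
    [[0,0,0],0],
  ],
  hand=1,
  force=25,
)

```text
clock: 18.45
tcp_pos: [0.5347, -0.022, 0.2905]
tcp_rot: [-2.386, -2.01, 0.038]
force: [0.2, -0.3, -1.4]
width: 0.045
```

```bash
python3 foot.py s21; python3 head.py w21; python3 - <<'E'
from h import *
a=load('s21'); b=load('w21'); t=snap('top','t21')
cv2.imwrite('pics/v21.png',np.hstack([cv2.resize(a[110:310,190:390],(400,400)),cv2.resize(b,(400,400))]))
h=cv2.cvtColor(a,cv2.COLOR_BGR2HSV);m=cv2.inRange(h,(98,90,20),(125,255,255));m[:,:245]=0;m[:,295:]=0;m[:240]=0;m[300:]=0
x=cv2.boundingRect(m);print('crock box side',x)
# rim top ellipse: width x[2], rim centre
for v in (x[1]+5,x[1]+6,x[1]+7): print(onz('side',x[0]+x[2]/2-.5,v,.085))
for P in((.5135,-.2372,.085),(.5135,-.2372,0)):print(proj('side',P),proj('top',P))
for an in range(0,360,45):
  q=np.radians(an); print(proj('side',(.5135+.033*np.cos(q),-.24+.033*np.sin(q),.085)),end=' ')
E
```

```text
px [270.5  197.25] Gpx 269 148 area 208.5 foot [ 0.5306 -0.0092  0.0973] G [ 0.5353 -0.022   0.3095] len 0.2127 pitch 86.3 w 0.04499614626495103 F [ 0.17 -0.28 -1.36]
head box 219 208 118 74
crock box side (260, 256, 23, 34)
[ 0.5133 -0.2291  0.085 ]
[ 0.513  -0.2323  0.085 ]
[ 0.5128 -0.2355  0.085 ]
[271.3 263.5] [382.6 240.5]
[272.3 279.6] [375.7 241.7]
[283.5 263.2] [279.1 256.4] [270.4 254.3] [262.2 258. ] [259.3 265.5] [263.4 272.6] [272.4 274.9] [280.8 270.9]
```

View pics/v21.png

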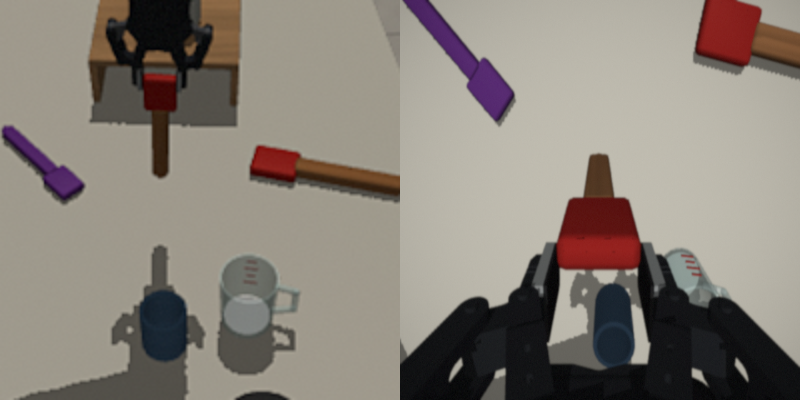

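```bash
python3 - <<'E'
from m import *
t=load('top0')[:,:,::-1].copy()
for lo in((95,60,20),(95,90,30)):
    c=blob('top',t,lo,(130,255,255),(350,218,410,265)); x,y,w,h=cv2.boundingRect(c); print('top crock',x,y,w,h,'y from right edge',onz('top',x+w-.5,y+h/2,.085)[1]+.033,'x mid',onz('top',382,y+h/2-.5,.085)[0],'xext',onz('top',382,y-.5,.085)[0],onz('top',382,y+h-.5,.085)[0])
s=load('side0')[:,:,::-1].copy(); c=blob('side',s,(95,60,20),(130,255,255),(245,240,300,300)); x,y,w,h=cv2.boundingRect(c); print('side',x,y,w,h,'far rim',onz('side',x+w/2-.5,y-.5,.085),'near base',onz('side',x+w/2-.5,y+h-.5,0))
S=ctrl.sense(); M=R.from_rotvec(S['tcp_rot']).as_matrix(); G=S['tcp_pos']-M[:,2]*.019; print('toolz',M[:,2],'toolx',M[:,0])
im=load('w21')[:,:,::-1].copy(); c=blob('wrist',im,(5,100,30),(20,255,255),(200,120,360,260)); print('handle',cv2.boundingRect(c), 'red',cv2.boundingRect(blob('wrist',im,(0,200,50),(7,255,255),(180,150,380,420))))
ax=np.array([.174,.985,0])
for a in(-10,-5,0,5,10,15,20):
    q=np.radians(a); dn=np.array([0,0,-1])*np.cos(q)+ax*np.sin(q); side=ax*np.cos(q)+np.array([0,0,1])*np.sin(q)
    print(a,'foot',proj('wrist',G+.183*dn),'side',proj('side',G+.183*dn),'headend',proj('wrist',G-.017*dn+.008*side),proj('wrist',G-.017*dn-.008*side))
E
```

```text
top crock 364 227 33 28 y from right edge -0.23679999999999998 x mid 0.5136 xext 0.5465 0.4808
top crock 369 227 28 28 y from right edge -0.23679999999999998 x mid 0.5136 xext 0.5465 0.4808
side 260 255 23 36 far rim [ 0.5151 -0.208   0.085 ] near base [ 0.5069 -0.2715  0.    ]
toolz [-0.03652598  0.00117333 -0.99933201] toolx [ 0.16934584  0.98554384 -0.00503252]
handle (258, 162, 42, 46) red (219, 208, 118, 74)
-10 foot [284.4 217.9] side [270.7 202. ] headend [274.3 293.5] [273.8 340.8]
-5 foot [284.7 199.3] side [271.2 198.4] headend [274.2 298.8] [273.9 343.9]
0 foot [284.9 180.7] side [271.7 194.5] headend [274.  304.1] [273.9 346.5]
5 foot [285.  161.9] side [272.2 190.3] headend [273.9 309.3] [274.  348.7]
10 foot [285.2 142.8] side [272.7 186. ] headend [273.9 314.5] [274.2 350.4]
15 foot [285.3 123.4] side [273.1 181.4] headend [273.8 319.5] [274.3 351.6]
20 foot [285.5 103.5] side [273.5 176.7] headend [273.8 324.3] [274.4 352.4]
```

```bash
python3 - <<'E'
from h import *
S=ctrl.sense(); M=R.from_rotvec(S['tcp_rot']).as_matrix(); G=S['tcp_pos']-M[:,2]*.019
ax=np.array([.174,.985,0])
for a in(0,3):
  q=np.radians(a); dn=np.array([0,0,-1])*np.cos(q)+ax*np.sin(q); s=ax*np.cos(q)+np.array([0,0,1])*np.sin(q)
  for h in(.017,.008,0,-.004,-.008,-.012,-.016):
    print(a,h,[proj('wrist',G-h*dn+k*s)[1] for k in(.008,-.008)],'shoulder',proj('wrist',G-(h-.06)*dn+.008*s)[1],'foot far edge',proj('wrist',G-(h-.2)*dn+.008*s)[1])
E
```

```text
0 0.017 [np.float64(304.1), np.float64(346.5)] shoulder 234.3 foot far edge 171.2
0 0.008 [np.float64(289.7), np.float64(329.8)] shoulder 227.5 foot far edge 169.0
0 0 [np.float64(278.4), np.float64(316.7)] shoulder 222.0 foot far edge 167.1
0 -0.004 [np.float64(273.2), np.float64(310.7)] shoulder 219.4 foot far edge 166.2
0 -0.008 [np.float64(268.3), np.float64(305.0)] shoulder 216.9 foot far edge 165.3
0 -0.012 [np.float64(263.6), np.float64(299.5)] shoulder 214.5 foot far edge 164.4
0 -0.016 [np.float64(259.2), np.float64(294.4)] shoulder 212.1 foot far edge 163.5
3 0.017 [np.float64(307.3), np.float64(347.8)] shoulder 230.2 foot far edge 159.9
3 0.008 [np.float64(291.4), np.float64(330.1)] shoulder 222.7 foot far edge 157.4
3 0 [np.float64(278.9), np.float64(316.0)] shoulder 216.5 foot far edge 155.3
3 -0.004 [np.float64(273.2), np.float64(309.6)] shoulder 213.6 foot far edge 154.2
3 -0.008 [np.float64(267.8), np.float64(303.4)] shoulder 210.9 foot far edge 153.2
3 -0.012 [np.float64(262.6), np.float64(297.6)] shoulder 208.2 foot far edge 152.3
3 -0.016 [np.float64(257.8), np.float64(292.0)] shoulder 205.6 foot far edge 151.3
```

```bash
python3 - <<'E'
from m import *
s=load('s21')[:,:,::-1].copy(); c=blob('side',s,(4,120,25),(20,255,255),(235,150,300,210)); x,y,w,h=cv2.boundingRect(c);print(x,y,w,h)
P=c[c[:,0,1]>=y+h-4][:,0]; print(P[:,0].min(),P[:,0].max())
for z in(.088,.092,.096,.1): print(z,onz('side',(P[:,0].min()+P[:,0].max())/2,y+h-1,z))
t=load('t21')[:,:,::-1]
for p in((.529,-.018,.095),(.513,-.238,.085)): print(proj('wrist',p),proj('side',p))
w=load('w21')[:,:,::-1].copy(); c=blob('wrist',w,(5,100,30),(20,255,255),(200,120,360,260)); P=c[c[:,0,1]<167][:,0]; u=(P[:,0].min()+P[:,0].max())/2; print('foot wrist u',u)
for z in(.09,.1): print(onz('wrist',u,162,z))
m=blob('wrist',w,(95,60,15),(130,255,255),(240,280,330,400)); print('crock wrist',cv2.boundingRect(m))
E
```

```text
266 165 8 34
267 273
0.088 [ 0.5291 -0.004   0.088 ]
0.092 [ 0.529  -0.0075  0.092 ]
0.096 [ 0.5289 -0.011   0.096 ]
0.1 [ 0.5287 -0.0145  0.1   ]
[279.1 169.8] [270.2 200. ]
[298.8 364.8] [271.2 263.8]
foot wrist u 278.0
[ 0.5289 -0.0117  0.09  ]
[ 0.5295 -0.0099  0.1   ]
crock wrist (271, 298, 57, 90)
```

Emit:
step_arm(
  series=[
    [[0,0,0.4],0],
    [[0,-0.2,0.4],0],
    [[0,-0.5,0],0],
    [[-0.1,-0.7,0],0],
    [[-0.1,-0.8,0],0],
    [[-0.1,-0.9,0],0],
    [[-0.1,-0.9,0],0],
    [[-0.1,-0.8,0],0],
    [[0,-0.7,0],0],
    [[0,-0.5,0],0],
    [[0,-0.3,0],0],
    [[0,0,0],0],
  ],
)

```text
clock: 19.8
tcp_pos: [0.5142, -0.2271, 0.3113]
tcp_rot: [-2.383, -2.006, 0.051]
force: [-0.8, 0.3, -0.7]
width: 0.0452
```

```bash
cat > chk.py <<'E'
from m import *
import sys
k=sys.argv[1]; S=ctrl.sense(); M=R.from_rotvec(S['tcp_rot']).as_matrix(); G=S['tcp_pos']-M[:,2]*.019; F=G+np.array([-.0365*.215,.004,-.214]); print('tcp',S['tcp_pos'],'foot est',F,'force',S['force'],'w',S['width'],'tz',M[:,2])
s=snap('side','s'+k); u,v=proj('side',F).astype(int)
c=blob('side',s,(4,120,25),(20,255,255),(u-18,v-45,u+18,v+10)); x,y,w,h=cv2.boundingRect(c); P=c[c[:,0,1]>=y+h-4][:,0]; um=(P[:,0].min()+P[:,0].max())/2
print('side foot px',um,y+h-1,'pred',proj('side',F),onz('side',um,y+h-1,F[2]))
w_=snap('wrist','w'+k); uu,vv=proj('wrist',F).astype(int)
c=blob('wrist',w_,(5,100,30),(20,255,255),(uu-50,vv-40,uu+50,vv+60)); t=c[:,0,1].min(); P=c[c[:,0,1]<t+5][:,0]; um=(P[:,0].min()+P[:,0].max())/2; q=onz('wrist',um,t,F[2]); print('wrist foot px',um,t,'centre',q-[0,.009,0],'head',cv2.boundingRect(blob('wrist',w_,(0,200,50),(7,255,255),(180,150,380,420))))
cv2.imwrite('pics/v%s.png'%k,np.hstack([cv2.resize(s[v-60:v+60,u-60:u+60],(400,400)),cv2.resize(w_,(400,400))])[:,:,::-1])
E
python3 chk.py 22
```

```text
tcp [ 0.51422713 -0.22714761  0.31127422] foot est [ 0.50717319 -0.22313338  0.11625764] force [-0.84929781  0.33351673 -0.68709223] w 0.04523519817159405 tz [-4.17666221e-02 -7.48803956e-04 -9.99127113e-01]
side foot px 267.5 251 pred [268.1 253. ] [ 0.506  -0.2166  0.1163]
wrist foot px 278.5 163 centre [ 0.5092 -0.2253  0.1163] head (219, 208, 118, 74)
```

View pics/v22.png

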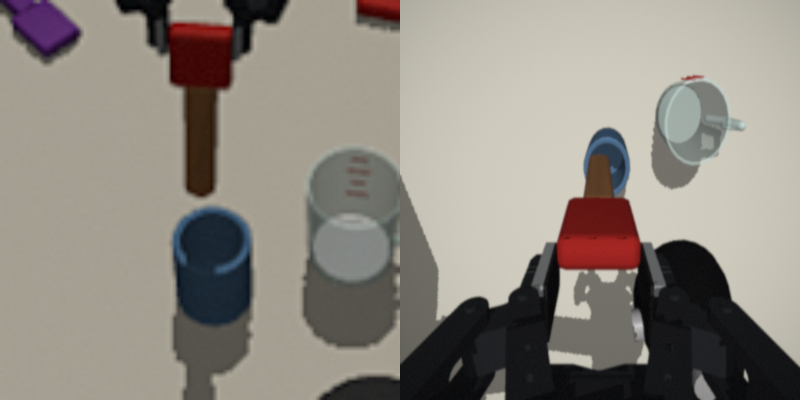

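```bash
python3 - <<'E'
from m import *
w=load('w22')[:,:,::-1].copy(); h=cv2.cvtColor(w,cv2.COLOR_RGB2HSV); m=cv2.inRange(h,(95,60,15),(130,255,255)); m[:,:240]=0;m[:,330:]=0;m[:120]=0;m[215:]=0
x,y,ww,hh=cv2.boundingRect(m); print(x,y,ww,hh)
# rim edges left/right at widest row, z=.085
for v in range(150,200,6):
    q=np.where(m[v])[0]; print(v,q.min(),q.max(),onz('wrist',(q.min()+q.max())/2,v,.085),onz('wrist',q.max(),v,.085)[0]-onz('wrist',q.min(),v,.085)[0])
print(proj('wrist',(.513,-.238,.085)),proj('wrist',(.513,-.238,0)))
E
```

```text
258 135 63 70
150 267 313 [ 0.5203 -0.2112  0.085 ] 0.044300000000000006
156 264 315 [ 0.5189 -0.217   0.085 ] 0.0494
162 261 318 [ 0.5179 -0.2229  0.085 ] 0.055400000000000005
168 259 320 [ 0.5169 -0.2288  0.085 ] 0.059599999999999986
174 258 320 [ 0.5155 -0.2347  0.085 ] 0.060899999999999954
180 258 320 [ 0.5145 -0.2408  0.085 ] 0.06120000000000003
186 297 318 [ 0.5318 -0.2499  0.085 ] 0.02080000000000004
192 298 315 [ 0.5299 -0.2559  0.085 ] 0.016800000000000037
198 299 311 [ 0.5275 -0.2619  0.085 ] 0.01200000000000001
[287.1 177.5] [288.3 161.4]
```

Wrist view: crock rim centre is about (289,177), giving (0.515, -0.238). The foot is about 7 mm and 16 mm off in x and y. Correcting, then lowering in stages.

Emit:
step_arm(
  series=[
    [[0.2,-0.5,0],0],
    [[0,0,0],0],
    [[0,0,-0.3],0],
    [[0,0,-0.3],0],
    [[0,0,0],0],
  ],
)

```text
clock: 20.4
tcp_pos: [0.5213, -0.2391, 0.2916]
tcp_rot: [-2.377, -2.011, 0.049]
force: [-0.8, 1.3, -1.2]
width: 0.0453
```

```bash
python3 chk.py 23
```

```text
tcp [ 0.52134621 -0.23910726  0.29158947] foot est [ 0.5142941  -0.2351173   0.09657281] force [-0.75815521  1.32576502 -1.17221813] w 0.045292555692081835 tz [-4.18628492e-02  5.28023928e-04 -9.99123227e-01]
side foot px 270.5 259 pred [271.4 260.5] [ 0.5123 -0.2301  0.0966]
wrist foot px 278.0 161 centre [ 0.5166 -0.2372  0.0966] head (219, 208, 118, 74)
```

Emit:
step_arm(
  series=[
    [[0,-0.1,-0.3],0],
    [[0,0,-0.4],0],
    [[0,0,-0.4],0],
    [[0,0,-0.4],0],
    [[0,0,-0.3],0],
    [[0,0,0],0],
  ],
)

```text
clock: 21.1
tcp_pos: [0.5211, -0.2422, 0.2334]
tcp_rot: [-2.378, -2.011, 0.049]
force: [-0.6, -0.5, -1.7]
width: 0.0451
```

Emit:
step_arm(
  series=[
    [[0,0,-0.25],0],
    [[0,0,-0.25],0],
    [[0,0,-0.15],0],
    [[0,0,0],0],
  ],
)

```text
clock: 21.5
tcp_pos: [0.5214, -0.2423, 0.2124]
tcp_rot: [-2.378, -2.012, 0.049]
force: [0.5, 0.1, -1.4]
width: 0.045
```

Emit:
step_arm(
  series=[
    [[0,0,-0.1],0],
    [[0,0,-0.1],0],
    [[0,0,0],0],
  ],
)

```text
clock: 21.8
tcp_pos: [0.5218, -0.2425, 0.2065]
tcp_rot: [-2.379, -2.012, 0.048]
force: [-0.2, 0.2, -1.9]
width: 0.0449
```

Emit:
step_arm(
  series=[
    [[0,0,-0.1],0],
    [[0,0,-0.1],0],
    [[0,0,0],0],
  ],
)

```text
clock: 22.1
tcp_pos: [0.522, -0.2426, 0.2004]
tcp_rot: [-2.379, -2.013, 0.047]
force: [0.5, 0.6, -1.1]
width: 0.0451
```

Emit:
step_arm(
  series=[
    [[0,0,-0.1],0],
    [[0,0,-0.1],0],
    [[0,0,0],0],
  ],
)

```text
clock: 22.4
tcp_pos: [0.5221, -0.2426, 0.1939]
tcp_rot: [-2.379, -2.013, 0.047]
force: [-0.1, -0.2, -0.8]
width: 0.0453
```

```bash
python3 head.py w24; python3 - <<'E'
from h import *
a=snap('side','s24'); print(ctrl.sense()['force'])
E
```

```text
head box 219 208 118 74
[-0.16859975  0.11708473 -0.87645282]
```

Emit:
step_arm(
  series=[
    [[0,0,-0.1],0],
    [[0,0,-0.1],0],
    [[0,0,0],0],
  ],
)

```text
clock: 22.8
tcp_pos: [0.5255, -0.2443, 0.1933]
tcp_rot: [-2.386, -2.018, 0.042]
force: [0.2, -0.1, -0.5]
width: 0.0452
```

Emit:
step_arm(
  series=[
    [[0,0,-0.1],0],
    [[0,0,-0.1],0],
    [[0,0,0],0],
  ],
)

```text
clock: 23.1
tcp_pos: [0.5287, -0.2461, 0.1927]
tcp_rot: [-2.392, -2.024, 0.037]
force: [0.3, 0.2, -1.3]
width: 0.045
```

```bash
python3 head.py w25; python3 - <<'E'
from h import *
print([ctrl.sense()['force'][2] for _ in range(3)])
a=snap('side','s25'); u,v=proj('side',ctrl.sense()['tcp_pos']).astype(int);print(u,v,ctrl.sense()['force'])
b=load('w25'); cv2.imwrite('pics/v25.png',np.hstack([cv2.resize(a[v-40:v+80,u-60:u+60],(400,400))[:,:,::-1],cv2.resize(b,(400,400))]))
E
```

```text
head box 219 207 118 76
[np.float64(0.08329436430191739), np.float64(0.08329436430191739), np.float64(0.08329436430191739)]
276 242 [-0.04589953 -0.08846008  5.16237986]
```

View pics/v25.png

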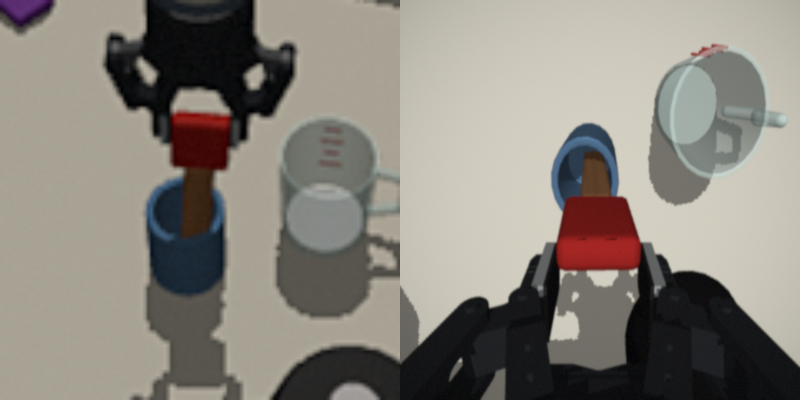

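```bash
python3 - <<'E'
from h import *
for i in range(4):
    s=ctrl.sense(); print(s['clock'],s['tcp_pos'].round(4),s['tcp_rot'].round(3),s['force'].round(2),s['joint_positions'].round(3),s['joint_velocities'].round(3),s['joint_torque'].round(1)); snap('wrist','tmp')
E
```

```text
23.2 [ 0.5289 -0.246   0.1923] [-2.392 -2.024  0.036] [-0.05 -0.09  5.16] [-0.428  0.338  1.75  -0.02   1.071 -0.252] [ 0.     0.001 -0.002  0.003 -0.003 -0.   ] [ -0.1 -54.4 -29.8  -0.1   0.3  -0. ]
23.25 [ 0.5289 -0.246   0.1923] [-2.392 -2.024  0.036] [-0.08 -0.34  5.69] [-0.428  0.338  1.75  -0.02   1.071 -0.252] [ 0.002  0.002 -0.003  0.001  0.002  0.001] [ -0.  -53.6 -29.3  -0.1   0.2  -0. ]
23.3 [ 0.529  -0.246   0.1922] [-2.392 -2.024  0.036] [-0.72  0.14  6.32] [-0.428  0.338  1.75  -0.02   1.071 -0.252] [ 0.    -0.    -0.001 -0.     0.002 -0.   ] [ -0.  -53.5 -29.3  -0.1   0.1   0. ]
23.35 [ 0.529  -0.2461  0.1923] [-2.392 -2.024  0.036] [-0.45 -0.18  6.87] [-0.428  0.338  1.75  -0.02   1.071 -0.252] [ 0.001 -0.001  0.001 -0.     0.002  0.001] [ -0.  -53.5 -29.3  -0.1   0.1  -0. ]
```

Fz rises steadily to +7 N with z stalled at 0.192. The handle is inside the bore (wrist view (597,170) in the crop) and the crock stands level, so the foot is on the floor. Opening gently.

Emit:
step_arm(
  series=[
    [[-0.1,0,0.02],0],
    [[0,0,0],0],
  ],
  hand=-0.07,
)

```text
clock: 23.6
tcp_pos: [0.5257, -0.2459, 0.1922]
tcp_rot: [-2.392, -2.024, 0.037]
force: [-0.2, 0.9, 1.7]
width: 0.0455
```

Emit:
step_arm(
  series=[
    [[0,0,0],0],
    [[0,0,0],0],
    [[0,0,0],0],
    [[0,0,0],0],
  ],
  hand=-0.3,
)

```text
clock: 24.0
tcp_pos: [0.5248, -0.2455, 0.191]
tcp_rot: [-2.39, -2.022, 0.038]
force: [-0.3, 0.7, 0.1]
width: 0.0558
```

Emit:
step_arm(
  series=[
    [[0,0,0],0],
    [[0,0,0],0],
    [[0,0,0],0],
    [[0,0,0.3],0],
    [[0,0,0.6],0],
    [[0,0,0.8],0],
    [[0,0,0.8],0],
    [[0,0,0.8],0],
    [[0,0,0.5],0],
    [[0,0,0],0],
  ],
  hand=-1,
)

```text
clock: 25.0
tcp_pos: [0.5241, -0.2452, 0.3127]
tcp_rot: [-2.39, -2.022, 0.038]
force: [-0.2, 0.5, -0.2]
width: 0.0852
```

```bash
python3 - <<'E'
from m import *
a=snap('side','s26'); w=snap('wrist','w26'); s=ctrl.sense(); print(s['tcp_pos'],s['force'],s['width'])
cv2.imwrite('pics/v26.png',np.hstack([cv2.resize(a[180:310,210:340],(400,400)),cv2.resize(w,(400,400))])[:,:,::-1])
c=blob('side',a,(0,200,50),(7,255,255),(240,190,310,270)); x,y,ww,hh=cv2.boundingRect(c); print('red side',x,y,ww,hh)
for P in((.517,-.24,.208),(.517,-.24,.148)): print(proj('side',P),proj('wrist',P))
c=blob('side',a,(95,60,20),(130,255,255),(240,240,300,300)); print('crock',cv2.boundingRect(c),'was 260 255 23 36')
E
```

```text
[ 0.52315852 -0.24474177  0.31025096] [-0.45855604  0.32590985 -0.36164458] 0.08502814516965175
red side 269 225 16 24
[271.2 237.6] [270.6 196.2]
[271.9 251.1] [273.8 175.8]
crock (260, 256, 23, 35) was 260 255 23 36
```

View pics/v26.png

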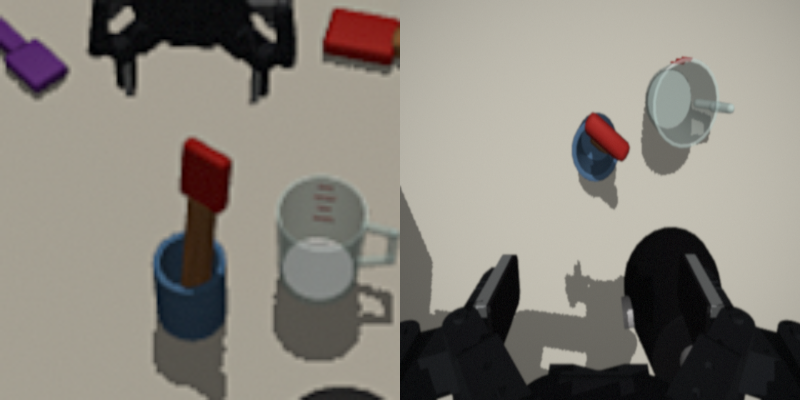

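The side view shows the scraper standing in the crock, red head up at about (277,237), leaning slightly on the rim. The crock box is unchanged to 1 px and the gripper is clear. One quick height and stability check, then hand in.

Emit:
step_arm(
  series=[
    [[0,0,0.5],0],
    [[0,0,0],0],
    [[0,0,0],0],
    [[0,0,0],0],
    [[0,0,0],0],
  ],
)

```text
clock: 25.6
tcp_pos: [0.5218, -0.2441, 0.3232]
tcp_rot: [-2.384, -2.017, 0.043]
force: [-0.5, -0.5, 0.0]
width: 0.0855
```

```bash
python3 - <<'E'
from m import *
w=snap('wrist','w27'); a=snap('side','s27'); 
r=lambda n,im,roi:cv2.boundingRect(blob(n,im,(0,190,50),(7,255,255),roi))
bs=r('side',a,(240,190,310,270)); bw=r('wrist',w,(220,90,340,220)); print(bs,bw)
def c(n,im,roi):
    m=cv2.moments(blob(n,im,(0,190,50),(7,255,255),roi)); return m['m10']/m['m00'],m['m01']/m['m00']
o1,d1=ray('side',*c('side',a,(240,190,310,270))); o2,d2=ray('wrist',*c('wrist',w,(220,90,340,220)))
k=np.linalg.lstsq(np.c_[d1,-d2],o2-o1,rcond=None)[0]; p,q=o1+k[0]*d1,o2+k[1]*d2; print('head point',p,q)
print('jug/blender/pot shift',[float(np.abs(cv2.imread('pics/side0.png')[y0:y1,x0:x1].astype(int)-a[y0:y1,x0:x1,::-1]).mean()) for x0,y0,x1,y1 in((300,235,342,280),(280,310,360,380),(265,92,295,128))])
ctrl.sign_off()
E
```

```text
(269, 225, 16, 24) (266, 120, 56, 45)
head point [ 0.53145092 -0.21246218  0.17389885] [ 0.53453985 -0.21266789  0.17387879]
jug/blender/pot shift [11.175132275132276, 7.565952380952381, 33.144444444444446]
the job is handed in; nothing more can be done
```

The scraper is standing in the blue crock, handle down and red head up, and the job was handed in at about 26 s. Nothing reports a pass or fail.

**What I did:**
1. I pulled the scraper out from under the riser by its handle, laid it flat and released it.
2. I took it again by the head. The tool can only point straight down, so I slackened the grip until the handle swung down as I lifted.
3. I lowered it into the crock until the force at the wrist rose to about 7 N, with the height no longer falling. Then I opened the jaws and backed off.

**What went wrong:** the first time I slackened the grip, the scraper slid out and dropped about 2–3 cm flat onto the counter. I regrasped it and the second try worked.

**Last checks:**
- **Scraper:** it leans slightly on the rim. The middle of the head triangulates to about 0.174 m high, which fits the foot being on the crock floor. The head did not move in the side view between two checks 0.6 s apart.
- **Crock:** it is in the same place to within 1 px in the side view.
- **Jug, pot and blender:** I compared the first and last side pictures, and all three areas differ, the pot's most of all (33 against 11 for the jug and 8 for the blender). I did not view that last picture. The arm and its shadows were in part of the view, so I put the difference down to them, but this check does not prove the pot stayed put. The arm passed near the riser only at the first pull, and I saw no sign of contact.

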